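# Start the pigment jar mill

## Robot

A 6-joint arm with a two-finger parallel gripper is mounted at the origin on the work surface. World frame = base frame: x ahead of the robot, y to its left, z up, the work surface at z = 0. Lengths are in m, angles in rad, forces in N, time in s.
With the tool pointing down it reaches from about 0.35 to 0.875 m from the base axis. Payload 4.2 kg.
Tool frame: the origin (TCP) lies on the centre line of the jaws, within the pads' length; the fingertips stand 25 mm ahead of it and the grasp point (between the pads) lies 6 mm ahead of it; z points along the fingers, y is the direction in which the jaws open and shut (so a half turn about z gives the same grasp; the last joint's range is limited). The gripper opens to 87 mm and grips with 3 to 60 N. Pads are 19 mm wide; open, the fingers measure 117 mm over their backs; the gripper's body (75 mm by 190 mm) begins 51 mm behind the grasp point.
Start: joints at [-0.943, 0.385, 0.008, 0, -1.194, -0.259], TCP at [0.225, -0.583, 0.248] pointing down, gripper open.
Joint ranges: [-3.14, 3.14], [-1.21, 2.06], [-1.07, 1.41], [-3.16, 2.05], [-2.99, -0.16], [-3.1, 3.1]. Speed limits (rad/s): [2.79, 2.79, 3.14, 3.14, 3.14, 3.14].

## Interface

Orientations are given as a unit quaternion [x, y, z, w].
In Python, from plant import r gives the robot as it stands.
- The arm moves only by the tool play_rows, never from a script. Its argument "motion" is text: rows parted by semicolons, each of 4 numbers parted by spaces: the shift along the world's x, y, z in cm, then the turn about the world's z in degrees. In form: x y z turn; .... A call has exactly 8 rows; each row is the pose to reach, as a shift and turn from the pose commanded when the call began; what a row does not reach only later rows make up. A row lasts 1/12 s, in which the tool goes at most 41.7 mm and 7.16 degrees, less where a joint would pass 70% of its speed; a pose out of reach is approached as far as the arm can. A call with a gripper value outside its range is refused whole. "gripper" is the opening, from -1 (shut) to 1 (fully open), so that 0 is half open, set as the call begins (left out, the last holds). The fingers move at their own pace and stop on an object; "newtons" is the grip in N (left out, the last holds). Time passes only in rows, so rows that repeat a pose let the fingers close, or fill a call up. It gives the time, the measured TCP pose, the force and the opening at its end, in the units of the state.
- r.sense(): the state, without advancing time (a new reading comes with each control period).
- r.capture(name): name is "scene" or "side" or "wrist"; returns a dict with "img" (420x560x3 uint8, red, green, blue), "fx", "fy", "cx", "cy" (pixels), "world_to_cam" (4x4, takes a point from world to camera coordinates). Camera axes: x right, y up, looking along -z (the intrinsics and any distortion apply to the point x, -y, -z); pixel columns grow to the right and rows downward; lengths in m; the calibration is good to about 2 mm. A picture is of the moment at which its call begins. There is no depth.
- r.close_job(): hands the job in, once; it reports no verdict.
The state is a dict: "time": time; "joint_positions": joint angles; "joint_velocities": joint speeds; "effort": joint torques, N m; "position": TCP position; "eef_rot": TCP orientation; "ft_force": force on the tool from outside, world axes, zero at the start; "torque": the same for the moment, N m; "grip_width": finger opening in m.
Only numpy, scipy, OpenCV 4.12 (cv2) and the standard library are available. Lean on these libraries where they do the work, as an engineer would, in place of code of your own. Each camera call takes 0.05 s, during which the arm holds its last target.

## Task

With closed fingers, start the pigment mill: first press the raised barred guard fully down over the jar, then press the raised far end of the wide rocker on the power block until it has tipped fully over, and last press the square key in the middle of the control box all the way down and let it come up again. Keep to that order, leave the narrow rocker and the other two keys alone, and do not pick up, carry or shove the jars or anything else on the table.

Things in the scene. Friction and masses are not known exactly. Their poses are not given: they have to be found in the camera images.
- mill: grey jar mill fixed on the table, 200 (x) x 220 (y) mm, walls up to 140 mm high; origin at the centre of its underside, x axis points to its back, where the guard is hinged (away from the robot, yaw within 0.22 rad), y along the rollers, z up
- guard (a joint): angle of the mill's guard, an aluminium frame with steel bars (220 mm wide, 206 mm long, 8 mm thick) hinged along the mill's back edge, hinge axis parallel to the mill's y at 100 mm behind the mill's origin and 140 mm above the table. 0 = shut and level, positive = front edge raised; it starts 0.22 to 0.50 rad open and stays where it is left (stiff hinge: about 2 to 5 N down on the front strip moves it). At 0 it meets a solid stop
- guard_edge (a point): point on the upper face in the middle of the guard's flat front strip (strip 40 mm deep, 220 mm wide), 186 mm in front of the hinge and 8 mm above the guard's underside; moves with the guard. With the guard shut it lies 148 mm above the table and 86 mm in front of the mill's origin
- mill_jar: white ceramic jar 76 mm thick and 140 mm long with a grey stopper, lying loose along the mill's y axis on two rubber rollers under the guard; origin on its axis at mid-length. Stays there
- power_block: white socket block fixed on the table, 120 (x) x 170 (y) x 36 mm high; origin at the centre of its underside, x axis away from the robot (yaw within 0.35 rad), z up. Stands left or right of the mill, the control box on the other side. Two sockets on its near half, and two grey rockers
- wide_rocker (a joint): angle of the wide rocker (56 mm long along the block's x, 36 mm wide, centred 20 mm in x and 35 mm in y from the block's origin, its pivot 44.5 mm above the table). 0 to 0.06 = off, its far (+x) end raised; 0.44 = on, fully tipped over, the far end down and the near end raised. Stays where it is left (friction: about 1 to 5 N on the far half tips it, solid stop at 0.44)
- wide_rocker_end (a point): point on the wide rocker's upper face, 4 mm in from its far end and 24 mm from its pivot along the rocker; about 57 mm above the table when off, 47 mm when on. Moves with the rocker
- narrow_rocker (a joint): angle of the narrow rocker (56 x 16 mm, 80 mm to the -y side of the wide one, same make). It starts on, 0.38 to 0.44, and must stay on
- narrow_rocker_end (a point): point on the narrow rocker's upper face, 4 mm in from its far end
- control_box: plain aluminium box fixed on the table, 110 (x) x 190 (y) x 45 mm high; origin at the centre of its underside, x axis away from the robot (yaw within 0.35 rad), z up. Three black keys in a row along its y axis
- square_key (a joint): travel of the square key (30 x 30 mm, middle of the control box): 0 = up, 0.006 m = fully down; springs back; about 1.5 N starts it, 5 N holds it fully down
- square_key_top (a point): centre of the square key's top face, 59 mm above the table when up; the key is pressed straight down
- mushroom_key (a joint): travel of the big round mushroom key (44 mm across, 62 mm to the +y side of the square key), the stop key: 0 = up, 0.006 m = down; same height as the square key. Leave alone
- small_key (a joint): travel of the small round key (18 mm across, 62 mm to the -y side of the square key), the jog key: 0 = up, 0.006 m = down; same height. Leave alone
- ochre_jar: bystander: closed jar, 60 mm across, 75 mm high; origin at the centre of its underside
- tall_jar: bystander: closed green glass jar, 64 mm across, 95 mm high; origin at the centre of its underside
- squat_jar: bystander: closed blue jar, 72 mm across, 55 mm high; origin at the centre of its underside
- bowl: bystander: white bowl, 90 mm across, 40 mm high; origin at the centre of its underside
- whetstone: bystander: grey stone block 35 x 90 x 22 mm; origin at the centre of its underside
- brush_pot: bystander: brown pot 84 mm across, 100 mm high, with brushes standing up to 240 mm; origin at the centre of its underside
- calculator: bystander: black calculator lying flat, 130 x 85 x 16 mm; origin at the centre of its underside

How it is judged:
On the way, in this order (a step that is already met when the one before it is completed fails the run):
1. the guard is pressed fully down (value of joint guard below 0.035 rad), for 0.2 s.
2. the wide rocker is tipped on (value of joint wide_rocker above 0.34 rad and value of joint guard below 0.035 rad), for 0.2 s.
3. the square key is pressed down (all of step 2 and value of joint square_key above 0.0045 m), for 0.05 s.
At the end, for the whole second after the job is handed in: guard shut (within 0.035 rad), wide rocker on (over 0.34 rad), narrow rocker still on (over 0.28 rad), all keys up again (within 1.5 mm), the mill jar within 25 mm and the bystanders within 30 mm of where they started (all of step 2 and value of joint narrow_rocker above 0.28 rad and value of joint each of square_key, mushroom_key, small_key below 0.0015 m and distance of mill_jar from where it was at the start of the episode below 0.025 m and distance of each of ochre_jar, tall_jar, squat_jar, bowl, whetstone, brush_pot, calculator from where it was at the start of the episode below 0.03 m); the robot touches nothing.
It fails at once if the wide rocker was tipped on before the guard was shut (value of joint wide_rocker above 0.25 rad and value of joint guard above 0.06 rad).
It fails at once if the square key was pressed before the guard was shut and the wide rocker on (value of joint square_key above 0.003 m and (value of joint guard above 0.06 rad or value of joint wide_rocker below 0.3 rad)).
It fails at once if one of the other two keys was pressed (value of joint any of mushroom_key, small_key above 0.003 m).
It fails at once if the narrow rocker was switched off (value of joint narrow_rocker below 0.22 rad).
It fails at once if a jar or another bystander was lifted, carried or shoved (distance of any of ochre_jar, tall_jar, squat_jar, bowl, whetstone, brush_pot, calculator, mill_jar from where it was at the start of the episode above 0.03 m).
It also fails if it takes over 56 s, if anything falls off the work surface, if the arm or the gripper's body presses on something with over 40 N, if the wrist force passes 120 N, or if a joint passes its speed limit or range.

## Working session

There is one attempt and no reset: what is moved stays moved. The work goes in short steps, Python scripts to look and compute and a tool call to move; the robot and the scene stay as the last step left them, time stands still between calls to the robot, and variables do not carry over. Pictures are saved under pics/ and viewed, and the job is handed in when it is done.

Besides the shell and the picture viewer there is one more tool, called after ">>>" as a command line: name --argument value ..., lists and objects as JSON in quotes. play_rows: Moves the arm, as the interface text tells. Its arguments: {"type":"object","properties":{"motion":{"type":"string"},"gripper":{"type":"number"},"newtons":{"type":"number"}},"required":["motion"]}

```bash
ls; mkdir -p pics
python3 - <<'E'
from plant import r
import cv2,numpy as np,pickle
d={}
for n in ("scene","side","wrist"):
    c=r.capture(n); d[n]=c
    cv2.imwrite(f"pics/{n}0.png",c["img"][:,:,::-1])
    print(n,c["fx"],c["fy"],c["cx"],c["cy"],[k for k in c]); print(np.round(c["world_to_cam"],3).tolist())
pickle.dump(d,open("c0.pkl","wb"))
s=r.sense();print(s)
E
```

```text
pics
scene 419.67063087721846 419.67063087721846 279.8692010904576 212.22717950454393 ['img', 'fx', 'fy', 'cx', 'cy', 'world_to_cam']
[[-0.831, 0.557, -0.008, 0.445], [-0.391, -0.573, 0.72, 0.155], [0.396, 0.601, 0.694, -1.559], [0.0, 0.0, 0.0, 1.0]]
side 531.6479217234031 531.6479217234031 275.1597309457357 205.32394915316533 ['img', 'fx', 'fy', 'cx', 'cy', 'world_to_cam']
[[0.959, -0.281, 0.025, -0.537], [0.128, 0.513, 0.849, -0.165], [-0.252, -0.811, 0.528, -1.886], [0.0, 0.0, 0.0, 1.0]]
wrist 325.21115467884965 325.21115467884965 280.1610833822536 213.39904793112015 ['img', 'fx', 'fy', 'cx', 'cy', 'world_to_cam']
[[-0.361, 0.933, 0.003, 0.623], [-0.897, -0.346, -0.276, 0.033], [-0.256, -0.102, 0.961, -0.389], [0.0, 0.0, 0.0, 1.0]]
{'time': 0.15, 'joint_positions': array([-9.43420554e-01,  3.85374942e-01,  6.93540896e-03, -3.55198058e-04,
       -1.19398740e+00, -2.58586954e-01]), 'joint_velocities': array([ 0.00096007, -0.00117577,  0.00480891,  0.0028474 , -0.00017711,
       -0.00028882]), 'effort': array([ 5.17628905e-04, -3.91053414e+01,  1.87587565e+01,  4.22230661e+00,
        1.23888833e-02, -1.41949372e-04]), 'position': array([ 0.22516408, -0.58258995,  0.24671169]), 'eef_rot': array([-1.83286806e-01,  9.83059131e-01,  8.07369060e-04, -2.00315534e-04]), 'ft_force': array([ 0.56713011, -0.60173859, -0.12001836]), 'torque': array([ 0.02488612,  0.00743787, -0.00838661]), 'grip_width': 0.08696677617273595}
```

View pics/scene0.png

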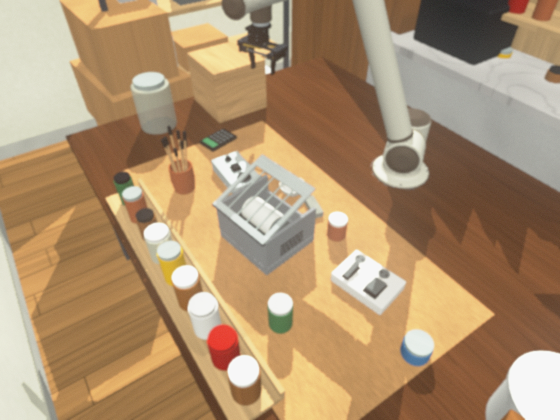

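View pics/side0.png

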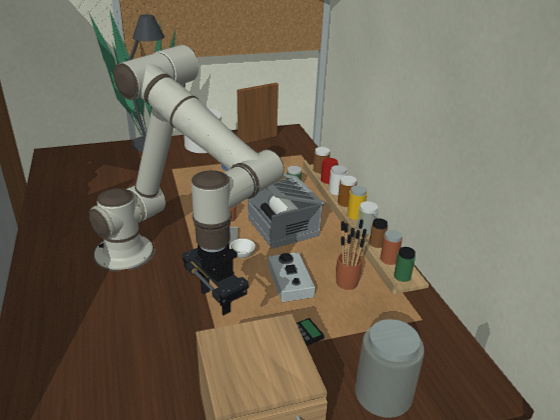

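View pics/wrist0.png

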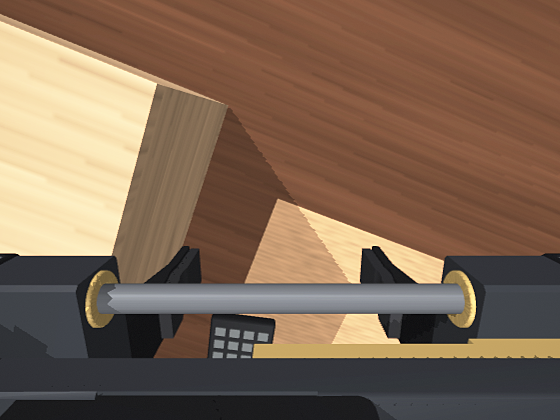

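The scene view shows the mill around (265,225), the power block around (368,280) on the +y side, and the control box around (235,170) or side view (292,277). I'll zoom in next.

```bash
cat > h.py <<'E'
import numpy as np,pickle,cv2
def ray(c,u,v):
    M=c["world_to_cam"];R=M[:3,:3];t=M[:3,3]
    d=np.array([(u-c["cx"])/c["fx"],-(v-c["cy"])/c["fy"],-1.0])
    return -R.T@t,R.T@d
def onz(c,u,v,z):
    o,d=ray(c,u,v);return o+d*(z-o[2])/d[2]
def proj(c,p):
    q=c["world_to_cam"][:3,:3]@np.asarray(p)+c["world_to_cam"][:3,3]
    return c["cx"]+c["fx"]*q[0]/-q[2],c["cy"]+c["fy"]*(-q[1])/-q[2]
def crop(c,x0,y0,w,h,s,name):
    im=c["img"][y0:y0+h,x0:x0+w,::-1]
    cv2.imwrite(name,cv2.resize(im,None,fx=s,fy=s,interpolation=cv2.INTER_CUBIC))
E
python3 - <<'E'
from h import *
d=pickle.load(open("c0.pkl","rb"))
crop(d["scene"],200,140,130,140,4,"pics/a1.png")
crop(d["scene"],320,200,100,120,5,"pics/a2.png")
crop(d["side"],220,160,120,150,4,"pics/a3.png")
E
```

```text
(no output)
```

View pics/a1.png

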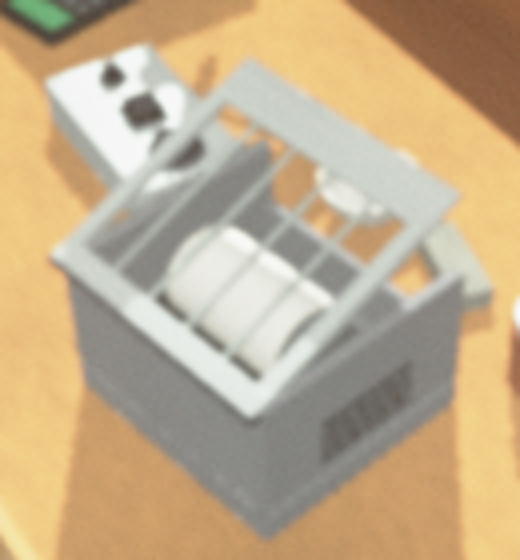

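View pics/a2.png

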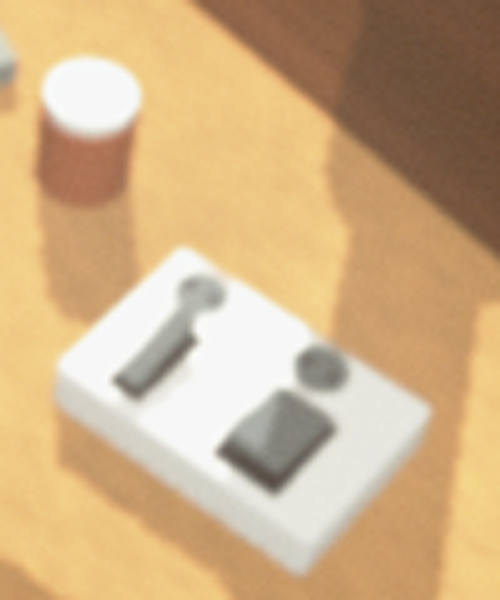

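View pics/a3.png

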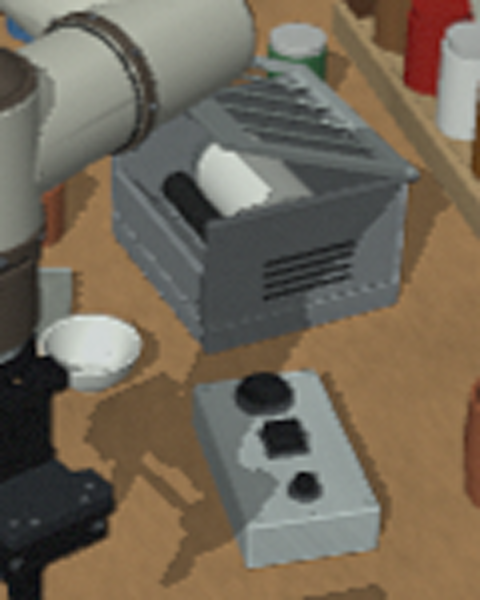

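Run:
```python
from h import *
np.set_printoptions(precision=4,suppress=True)
d=pickle.load(open("c0.pkl","rb"))
S=d["scene"];D=d["side"]
def f(c,x0,y0,s,pts,z):
    for u,v in pts: print((u,v),onz(c,x0+u/s-.5+.5/s,y0+v/s-.5+.5/s,z))
print("hinge");f(S,200,140,4,[(52,255),(252,415)],.147)
print("frontedge at z .2,.24");f(S,200,140,4,[(245,60),(462,195)],.2);f(S,200,140,4,[(245,60),(462,195)],.24)
print("mill bottom rear +y / top");f(S,200,140,4,[(268,535),(455,405)],0.0)
print("pb top");f(S,320,200,5,[(183,248),(430,410),(303,545),(58,368)],.036)
print("wide rocker: ridge, far end(left/bot), near");f(S,320,200,5,[(218,452),(277,490)],.036);f(S,320,200,5,[(222,440),(277,475)],.057);f(S,320,200,5,[(276,392),(335,430)],.0445);
print("narrow");f(S,320,200,5,[(125,385)],.045);
print("cb top side");f(D,220,160,4,[(193,383),(318,372),(378,508),(245,530)],.045)
print("keys side sq, mush, small");f(D,220,160,4,[(284,435),(265,388),(304,480)],.059)
print("keys scene");f(S,200,140,4,[(143,108),(180,147),(112,74)],.059)
print("cb top scene");f(S,200,140,4,[(46,84),(150,45)],.045)
```

```text
hinge
(52, 255) [ 0.7165 -0.079   0.147 ]
(252, 415) [0.6791 0.1348 0.147 ]
frontedge at z .2,.24
(245, 60) [ 0.5112 -0.139   0.2   ]
(462, 195) [0.4697 0.0836 0.2   ]
(245, 60) [ 0.5389 -0.0915  0.24  ]
(462, 195) [0.4996 0.1195 0.24  ]
mill bottom rear +y / top
(268, 535) [0.666  0.1257 0.    ]
(455, 405) [0.477  0.1007 0.    ]
pb top
(183, 248) [0.4139 0.2231 0.036 ]
(430, 410) [0.3802 0.3879 0.036 ]
(303, 545) [0.4979 0.4121 0.036 ]
(58, 368) [0.5305 0.2509 0.036 ]
wide rocker: ridge, far end(left/bot), near
(218, 452) [0.4949 0.3436 0.036 ]
(277, 490) [0.4855 0.3794 0.036 ]
(222, 440) [0.5004 0.3488 0.057 ]
(277, 475) [0.4917 0.3815 0.057 ]
(276, 392) [0.4469 0.3355 0.0445]
(335, 430) [0.4382 0.3721 0.0445]
narrow
(125, 385) [0.5124 0.2857 0.045 ]
cb top side
(193, 383) [ 0.4731 -0.2046  0.045 ]
(318, 372) [ 0.5817 -0.2165  0.045 ]
(378, 508) [ 0.571  -0.3977  0.045 ]
(245, 530) [ 0.4615 -0.3959  0.045 ]
keys side sq, mush, small
(284, 435) [ 0.521  -0.3079  0.059 ]
(265, 388) [ 0.5247 -0.244   0.059 ]
(304, 480) [ 0.5191 -0.3661  0.059 ]
keys scene
(143, 108) [ 0.5258 -0.2967  0.059 ]
(180, 147) [ 0.5265 -0.2308  0.059 ]
(112, 74) [ 0.5243 -0.3564  0.059 ]
cb top scene
(46, 84) [ 0.5736 -0.3947  0.045 ]
(150, 45) [ 0.4648 -0.3936  0.045 ]
```

Run:
```python
from h import *
np.set_printoptions(precision=3,suppress=True)
d=pickle.load(open("c0.pkl","rb"))
S=d["scene"];D=d["side"]
print("pot side base, rim; brush tip",onz(D,348,285,0),onz(D,348,262,.1),onz(D,345,225,.24),onz(D,366,230,.24))
print("pot scene",onz(S,182,170,.1),onz(S,171,132,.24),onz(S,182,130,.24))
print("ochre",onz(S,338,219,.075),"tall",onz(S,280,303,.095),"bowl",onz(D,243,246,.04))
```

```text
pot side base, rim; brush tip [ 0.704 -0.37   0.   ] [ 0.692 -0.372  0.1  ] [ 0.672 -0.362  0.24 ] [ 0.723 -0.403  0.24 ]
pot scene [ 0.706 -0.334  0.1  ] [ 0.709 -0.354  0.24 ] [ 0.676 -0.345  0.24 ]
ochre [0.405 0.124 0.075] tall [0.725 0.285 0.095] bowl [ 0.405 -0.124  0.04 ]
```

>>> play_rows --motion "0 0 2 0; 0 0 4 0; 0 0 7 -5; 0 0 10 -11; 0 0 10 -11; 0 0 10 -11; 0 0 10 -11; 0 0 10 -11" --gripper -1 --newtons 20

```text
time: 0.82
position: [0.2251, -0.5824, 0.3459]
eef_rot: [-0.088, 0.996, 0.001, -0.001]
ft_force: [-0.1, 0.4, -0.7]
grip_width: 0.0415
```

>>> play_rows --motion "1.7 3.5 0 0; 3.4 7 0 0; 5.1 10.5 0 0; 6.8 14 0 0; 8.5 17.5 0 0; 10.2 21 0 0; 11.9 24.5 0 0; 13.6 28 0 0"

```text
time: 1.48
position: [0.3612, -0.301, 0.3464]
eef_rot: [-0.088, 0.996, 0.001, -0.001]
ft_force: [0.8, -0.5, -0.4]
grip_width: 0.0012
```

>>> play_rows --motion "1.7 3.5 0 0; 3.4 7 0 0; 5.1 10.5 0 0; 6.8 14 0 0; 8.5 17.5 0 0; 10.2 21 0 0; 11.9 24.5 0 0; 13.6 28 0 0"

```text
time: 2.15
position: [0.4972, -0.0211, 0.3465]
eef_rot: [-0.089, 0.996, -0.0, -0.001]
ft_force: [0.6, -0.9, -0.0]
grip_width: 0.0004
```

Run:
```python
from h import *
from plant import r
d={}
for n in ("scene","side"):
    d[n]=r.capture(n)
pickle.dump(d,open("c1.pkl","wb"))
S=d["scene"];D=d["side"]
crop(S,190,120,140,150,4,"pics/b1.png")
crop(D,220,140,130,170,4,"pics/b3.png")
s=r.sense();print(s["time"],s["position"],s["grip_width"],s["ft_force"])
```

```text
2.25 [ 0.49873333 -0.01901702  0.34545678] 0.0008293670611130891 [-0.29297496 -0.15299636  0.18779697]
```

View pics/b1.png

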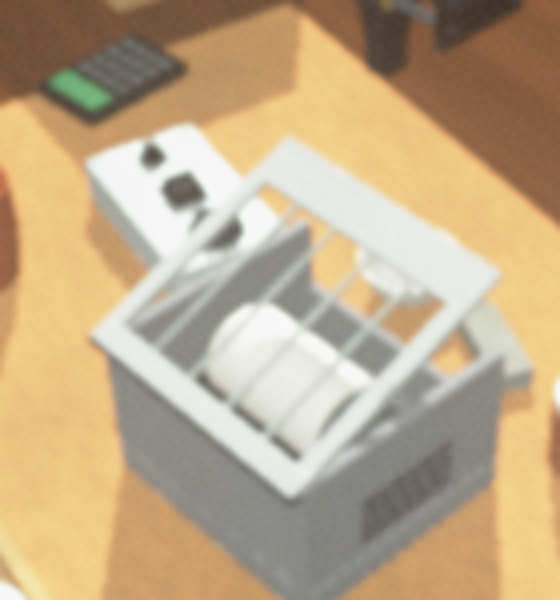

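View pics/b3.png

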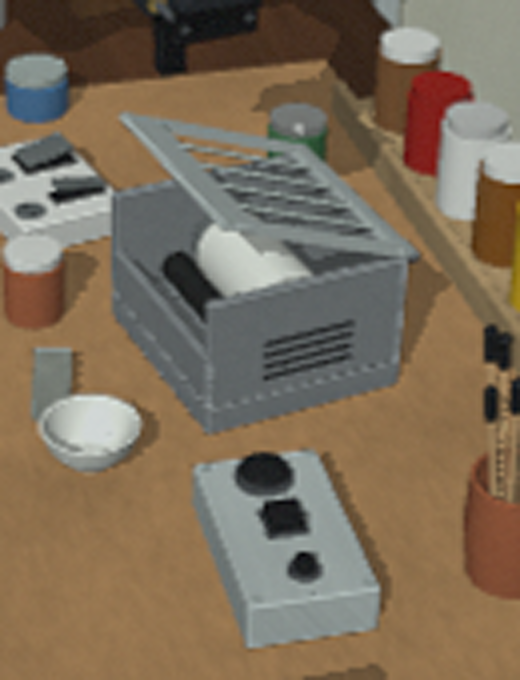

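Run:
```python
from h import *
np.set_printoptions(precision=4,suppress=True)
d=pickle.load(open("c1.pkl","rb"))
S=d["scene"];D=d["side"]
def tri(a,b):
    o1,d1=ray(S,190+a[0]/4-.4,120+a[1]/4-.4);o2,d2=ray(D,220+b[0]/4-.4,140+b[1]/4-.4)
    s=np.linalg.lstsq(np.c_[d1,-d2],o2-o1,rcond=None)[0]
    p,q=o1+s[0]*d1,o2+s[1]*d2
    return (p+q)/2,np.linalg.norm(p-q)
print("front -y",tri((287,137),(213,226)))
print("front +y",tri((500,273),(122,117)))
print("hinge -y",tri((92,335),(418,253)))
print("hinge +y",tri((292,500),(300,143)))
print("sq",tri((183,190),(285,516)))
print("mush",tri((220,232),(264,470)))
print("small",tri((151,155),(304,562)))
print("tip chk",proj(S,(.4987,-.019,.3205)),proj(D,(.4987,-.019,.3205)))
```

```text
front -y (array([ 0.5175, -0.1154,  0.2213]), np.float64(0.01004708497364173))
front +y (array([0.4858, 0.0993, 0.2205]), np.float64(0.0016643950414530692))
hinge -y (array([ 0.7165, -0.081 ,  0.1455]), np.float64(0.0013826575561337446))
hinge +y (array([0.679 , 0.1386, 0.1463]), np.float64(0.004462457586400551))
sq (array([ 0.5238, -0.3017,  0.0527]), np.float64(0.0003283287680392008))
mush (array([ 0.5259, -0.235 ,  0.0503]), np.float64(0.0018697086921023837))
small (array([ 0.5216, -0.3624,  0.0534]), np.float64(0.0021608400630117918))
tip chk (np.float64(286.16808523314205), np.float64(138.72164761683953)) (np.float64(261.89489810259965), np.float64(158.34484597794676))
```

>>> play_rows --motion "1 0.8 -3 0; 2 1.5 -6 0; 2 1.5 -8.5 0; 2 1.5 -10 0; 2 1.5 -10.7 0; 2 1.5 -11.4 0; 2 1.5 -12.2 0; 2 1.5 -13 0"

```text
time: 2.92
position: [0.5177, -0.0082, 0.218]
eef_rot: [-0.088, 0.996, -0.0, 0.001]
ft_force: [-1.2, -0.6, 2.3]
grip_width: 0.0001
```

>>> play_rows --motion "-0.1 0 -0.7 0; -0.2 0 -1.4 0; -0.2 0 -2.1 0; -0.3 0 -2.8 0; -0.3 0 -3.4 0; -0.3 0 -3.9 0; -0.3 0 -4.4 0; -0.3 0 -4.4 0"

```text
time: 3.58
position: [0.5147, -0.0077, 0.1736]
eef_rot: [-0.089, 0.996, 0.0, 0.0]
ft_force: [0.4, 0.9, 0.6]
grip_width: 0.0007
```

>>> play_rows --motion "0 0 -0.1 0; 0 0 -0.2 0; 0 0 -0.3 0; 0 0 -0.3 0; 0 0 -0.4 0; 0 0 -0.4 0; 0 0 -0.4 0; 0 0 -0.4 0"

```text
time: 4.25
position: [0.5149, -0.0077, 0.1732]
eef_rot: [-0.089, 0.996, -0.0, 0.001]
ft_force: [-9.0, 2.3, 20.8]
grip_width: 0.0008
```

>>> play_rows --motion "0 0 1 0; 0 0 4 0; 0 0 8 0; 0 3 9 0; 0 7 9 0; 0 11 9 0; 0 15 9 0; 0 19 9 0"

```text
time: 4.92
position: [0.5142, 0.1841, 0.2595]
eef_rot: [-0.088, 0.996, 0.001, 0.001]
ft_force: [0.9, -1.0, 0.8]
grip_width: 0.0004
```

>>> play_rows --motion "0 4 0 0; -0.5 8 0 0; -1 12 0 0; -2 16 0 0; -2.2 17.5 -2 0; -2.2 17.9 -5 0; -2.2 17.9 -8 0; -2.2 17.9 -8 0"

```text
time: 5.58
position: [0.4891, 0.3594, 0.1723]
eef_rot: [-0.088, 0.996, -0.004, -0.005]
ft_force: [-1.1, -0.5, -1.2]
grip_width: 0.0006
```

Run:
```python
from h import *
from plant import r
d={}
for n in ("scene","side"):
    d[n]=r.capture(n)
pickle.dump(d,open("c2.pkl","wb"))
S=d["scene"];D=d["side"]
crop(S,200,140,200,150,4,"pics/d1.png")
crop(D,180,120,180,140,4,"pics/d3.png")
s=r.sense();print(s["time"],s["position"],s["grip_width"],s["ft_force"])
x,y,z=s["position"]; print(proj(S,(x,y,z-.025)),proj(D,(x,y,z-.025)))
```

```text
5.6833 [0.49242203 0.36095904 0.17885753] 0.0004867007269091309 [0.5478047  0.55952943 1.60831412]
(np.float64(374.86159916968046), np.float64(266.19766521398583)) (np.float64(236.23412783545504), np.float64(154.0795742695425))
```

View pics/d1.png

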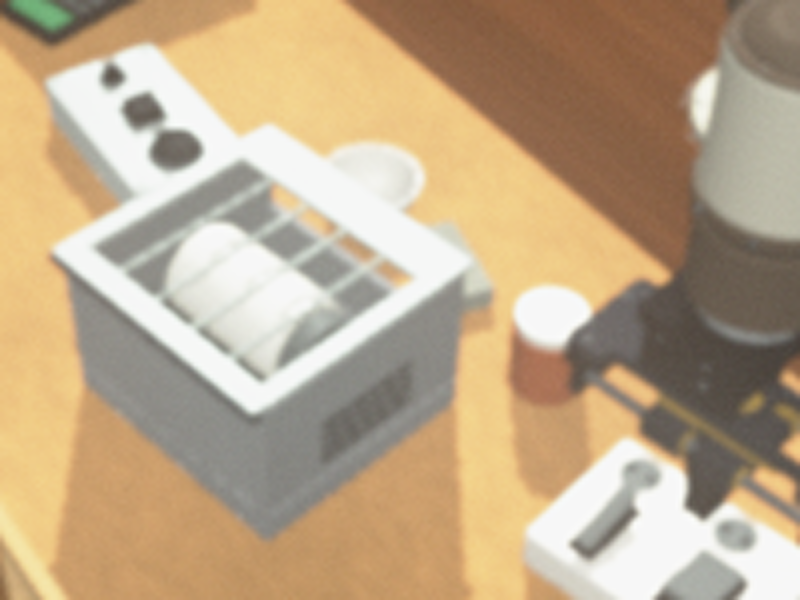

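View pics/d3.png

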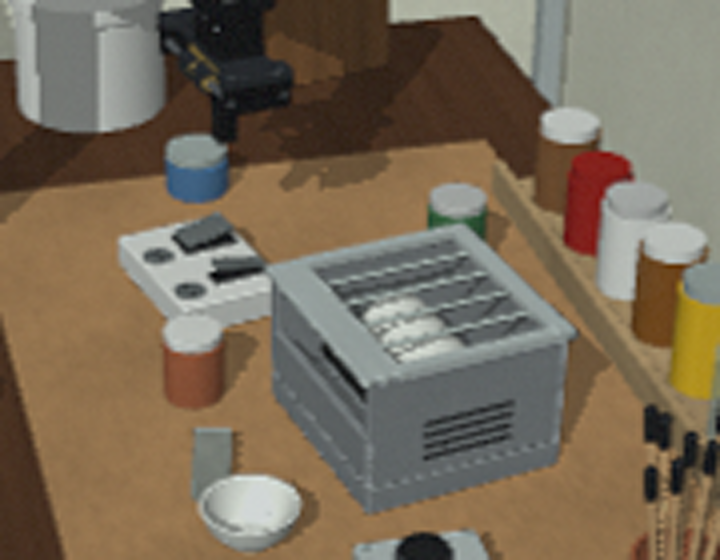

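Guard is shut and level in both views. Next I'll check the rocker's far end in the side view, around (228,227) in the crop.

Run:
```python
from h import *
np.set_printoptions(precision=4,suppress=True)
d=pickle.load(open("c2.pkl","rb"));D=d["side"];S=d["scene"]
crop(D,205,165,50,40,14,"pics/e.png")
for p in [(.4915,.3617,.057),(.468,.357,.0445)]: 
    u,v=proj(D,p);print((u-205)*14+7,(v-165)*14+7)
```

```text
445.09715279172724 138.73222984189573
373.72758845391996 190.7151124793594
```

View pics/e.png

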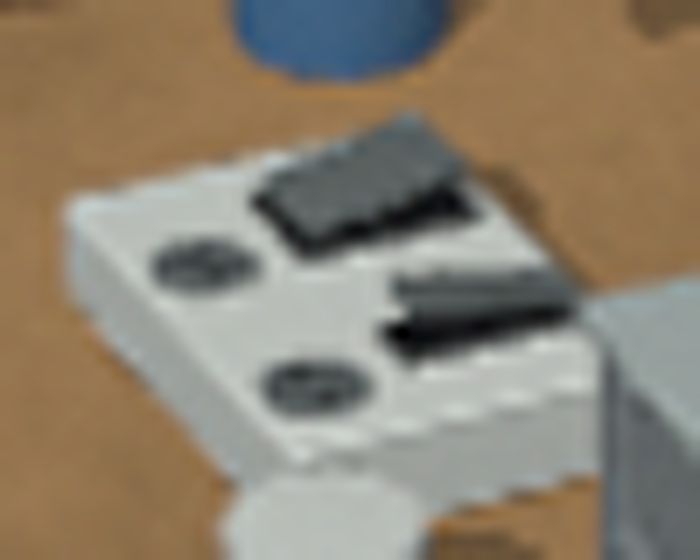

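The side view puts the rocker's far end at (441,141) in the enlarged crop, within about 3 mm of my estimate. I'll press there.

>>> play_rows --motion "-0.3 0 -3 0; -0.3 0 -6 0; -0.3 0 -8 0; -0.3 0 -9 0; -0.3 0 -9.4 0; -0.3 0 -9.8 0; -0.3 0 -10.1 0; -0.3 0 -10.4 0"

```text
time: 6.35
position: [0.4911, 0.3625, 0.0778]
eef_rot: [-0.089, 0.996, 0.002, 0.002]
ft_force: [1.6, 1.1, 2.7]
grip_width: 0.0005
```

>>> play_rows --motion "0 0 -0.2 0; 0 0 -0.3 0; 0 0 -0.4 0; 0 0 -0.5 0; 0 0 -0.5 0; 0 0 -0.5 0; 0 0 -0.5 0; 0 0 -0.5 0"

```text
time: 7.02
position: [0.4913, 0.3626, 0.0739]
eef_rot: [-0.089, 0.996, 0.002, 0.003]
ft_force: [1.4, -0.8, 11.8]
grip_width: 0.0003
```

>>> play_rows --motion "0 0 -0.1 0; 0 0 -0.2 0; 0 0 -0.2 0; 0 0 -0.2 0; 0 0 -0.2 0; 0 0 -0.2 0; 0 0 -0.2 0; 0 0 -0.2 0"

```text
time: 7.68
position: [0.4913, 0.3627, 0.0736]
eef_rot: [-0.089, 0.996, 0.002, 0.003]
ft_force: [-1.2, -1.3, 19.6]
grip_width: 0.0005
```

>>> play_rows --motion "0 0 1 0; 0 0 4 0; 0 0 8 0; 0 0 11 0; 0 0 14 0; 0 0 17 0; 0 -3 19 0; 0 -7 19 0"

```text
time: 8.35
position: [0.4902, 0.2932, 0.2627]
eef_rot: [-0.09, 0.996, 0.002, 0.003]
ft_force: [1.7, -0.1, 0.5]
grip_width: 0.0003
```

>>> play_rows --motion "0.2 -4 0 0; 0.4 -8 0 0; 0.6 -12 0 -2; 0.8 -16 0 -4; 1 -20 0 -6; 1.2 -24 0 -8; 1.4 -28 0 -10; 1.6 -32 0 -13"

```text
time: 9.02
position: [0.5036, -0.0306, 0.258]
eef_rot: [0.026, 1.0, 0.0, -0.002]
ft_force: [0.4, 0.0, 0.3]
grip_width: 0.0007
```

Run:
```python
from h import *
from plant import r
d={}
for n in ("scene","side"):
    d[n]=r.capture(n)
pickle.dump(d,open("c3.pkl","wb"))
S=d["scene"];D=d["side"]
crop(D,205,165,50,40,14,"pics/f.png")
crop(S,320,220,90,90,6,"pics/f2.png")
s=r.sense();print(s["time"],s["position"],s["grip_width"],s["ft_force"],s["eef_rot"])
```

```text
9.1167 [ 0.50352261 -0.0332049   0.25770619] 0.00025203344576740804 [-0.67139714  1.23277691 -0.10836578] [ 2.89640915e-02  9.99578528e-01 -1.96667396e-04 -1.95180055e-03]
```

View pics/f.png

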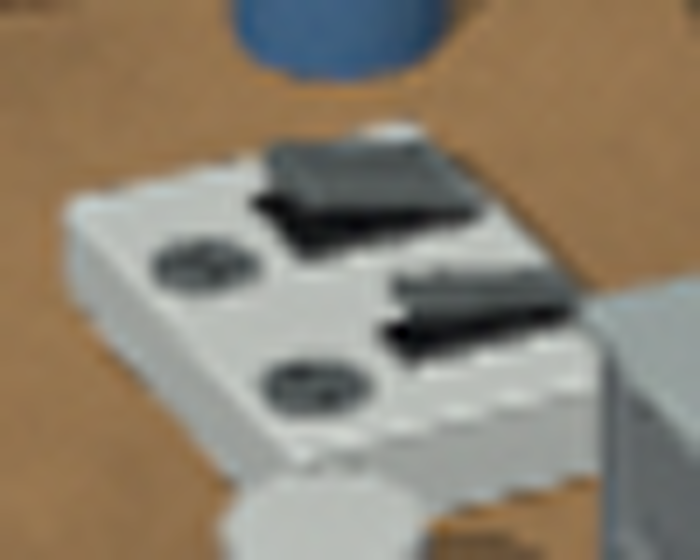

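View pics/f2.png

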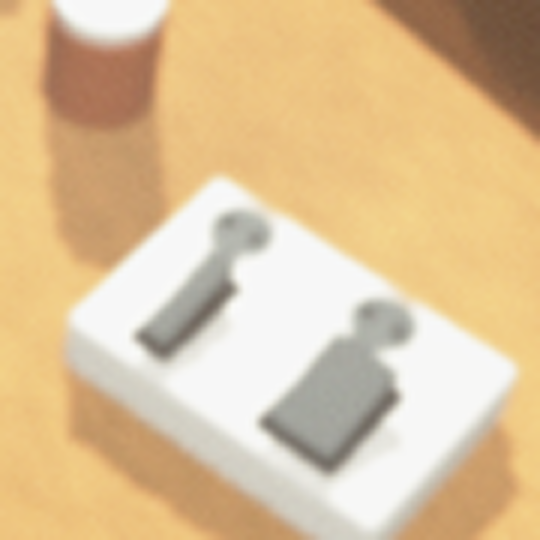

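The wide rocker is fully over, its near end raised like the narrow one's. Next is the key at (0.524, -0.3025).

>>> play_rows --motion "0.4 -4 0 0; 0.8 -8 0 0; 1.2 -12 0 0; 1.6 -16 0 0; 2 -20 0 0; 2 -24 0 0; 2 -26.5 0 0; 2 -26.9 -3 0"

```text
time: 9.78
position: [0.5276, -0.3024, 0.233]
eef_rot: [0.026, 1.0, -0.002, 0.004]
ft_force: [1.2, -0.5, 0.7]
grip_width: 0.0001
```

>>> play_rows --motion "0 0 -4 0; 0 0 -8 0; 0 0 -10 0; 0 0 -10 0; 0 0 -10 0; 0 0 -10 0; 0 0 -10 0; 0 0 -10 0"

```text
time: 10.45
position: [0.5265, -0.298, 0.1307]
eef_rot: [0.025, 1.0, -0.0, 0.002]
ft_force: [0.2, -0.2, -0.2]
grip_width: 0.0004
```

Run:
```python
from h import *
from plant import r
d={}
for n in ("scene","side"):
    d[n]=r.capture(n)
pickle.dump(d,open("c4.pkl","wb"))
S=d["scene"];D=d["side"]
crop(D,250,200,90,110,5,"pics/g.png")
crop(S,190,120,100,90,6,"pics/g2.png")
s=r.sense();print(s["time"],s["position"],s["grip_width"],s["ft_force"],s["eef_rot"])
```

```text
10.55 [ 0.52595144 -0.29799172  0.13011095] 0.0004384197355096569 [ 0.44504178 -0.22966963  0.18910825] [ 2.49548584e-02  9.99687651e-01 -2.97125583e-04  1.32907312e-03]
```

View pics/g.png

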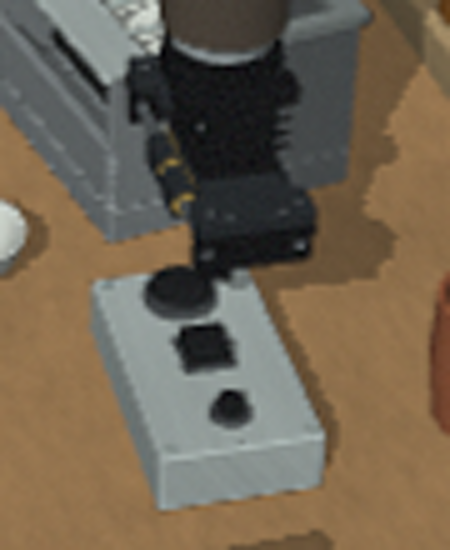

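View pics/g2.png

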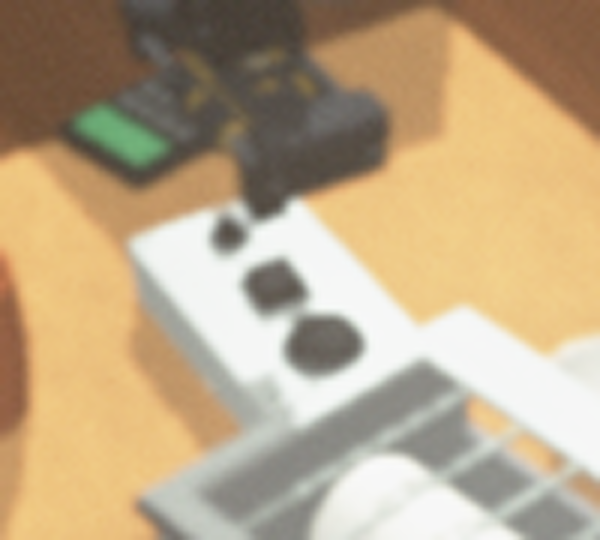

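>>> play_rows --motion "-0.2 -0.4 -2 0; -0.2 -0.4 -3.5 0; -0.2 -0.4 -4.2 0; -0.2 -0.4 -4.5 0; -0.2 -0.4 -4.8 0; -0.2 -0.4 -5.1 0; -0.2 -0.4 -5.4 0; -0.2 -0.4 -5.4 0"

```text
time: 11.22
position: [0.5232, -0.302, 0.0782]
eef_rot: [0.024, 1.0, -0.001, -0.0]
ft_force: [-7.3, 4.1, 17.5]
grip_width: 0.0004
```

>>> play_rows --motion "0 0 -0.1 0; 0 0 -0.2 0; 0 0 -0.2 0; 0 0 -0.2 0; 0 0 -0.2 0; 0 0 -0.2 0; 0 0 -0.2 0; 0 0 -0.2 0"

```text
time: 11.88
position: [0.5232, -0.302, 0.0781]
eef_rot: [0.024, 1.0, -0.001, 0.0]
ft_force: [-8.6, 6.3, 24.8]
grip_width: 0.0006
```

Fully down at the hard stop (tip at 0.053). Now I'll lift off and check.

>>> play_rows --motion "0 0 1 0; 0 0 4 0; 0 0 8 0; 0 0 12 0; 0 0 16 0; -2 0 19 0; -5 0 19 0; -8 0 19 0"

```text
time: 12.55
position: [0.4444, -0.3023, 0.2656]
eef_rot: [0.025, 1.0, -0.001, 0.004]
ft_force: [-0.9, -0.8, -0.6]
grip_width: 0.0008
```

>>> play_rows --motion "-3 -3 0 0; -6 -6 0 0; -9 -9 0 0; -12 -12 0 0; -14 -15 0 0; -14 -18 0 0; -14 -18 0 0; -14 -18 0 0"

```text
time: 13.22
position: [0.303, -0.4832, 0.2625]
eef_rot: [0.026, 1.0, -0.0, 0.0]
ft_force: [0.1, 0.4, -0.3]
grip_width: 0.0004
```

Run:
```python
from h import *
from plant import r
d={}
for n in ("scene","side"):
    d[n]=r.capture(n)
S=d["scene"];D=d["side"]
crop(D,190,150,190,150,4,"pics/k.png")
crop(S,190,120,200,150,4,"pics/k2.png")
s=r.sense();print(s["time"],s["position"],s["ft_force"])
o=pickle.load(open("c2.pkl","rb"))
for n in d: print(n,[ (int(x),int(y)) for y,x in np.argwhere(np.abs(d[n]["img"].astype(int)-o[n]["img"]).max(2)>60)[::400]][:30])
```

```text
13.3167 [ 0.30359373 -0.4815855   0.26266786] [ 1.10899768 -0.55142044 -0.1693824 ]
scene [(234, 0), (460, 2), (548, 4), (488, 7), (280, 10), (497, 12), (474, 15), (462, 18), (497, 21), (396, 25), (485, 28), (460, 32), (478, 36), (257, 41), (503, 45), (480, 50), (240, 56), (452, 61), (259, 77), (487, 106), (486, 119), (430, 129), (461, 137), (484, 143), (467, 148), (494, 153), (383, 158), (423, 162), (459, 165), (489, 168)]
side [(112, 23), (162, 34), (161, 40), (149, 49), (169, 63), (155, 70), (145, 75), (244, 81), (203, 89), (194, 99), (240, 111), (270, 122), (192, 128), (282, 132), (242, 138), (278, 143), (95, 149), (253, 154), (101, 160), (148, 166), (92, 173), (132, 180), (95, 188), (231, 194), (238, 199), (141, 205), (248, 212), (82, 220), (247, 226), (107, 235)]
```

View pics/k.png

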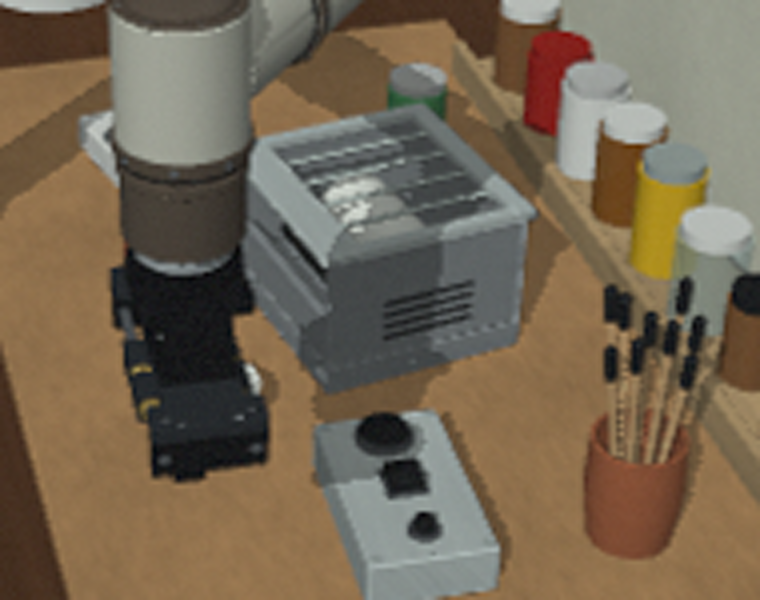

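View pics/k2.png

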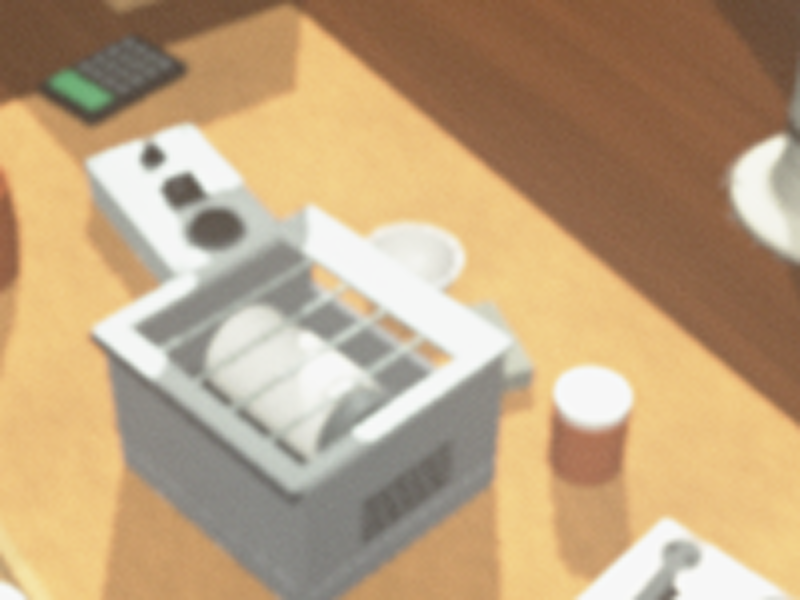

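Guard is shut, the keys are up, nothing has moved and the arm is clear. I'll hand it in.

```bash
python3 -c "
from plant import r
print(r.close_job())"
```

```text
the job is handed in; nothing more can be done
None
```

I started the mill in the order you gave, with closed fingers, and handed the job in at about 13.3 s. No verdict came back. Each part was pressed until the force rose at its stop:

| Part | Force at the stop | Fingertip height (expected) |
|---|---|---|
| Guard | about 21 N | 148 mm (148 mm) |
| Wide rocker | about 20 N | 48.6 mm (47 mm at the end point) |
| Square key | about 25 N | 53 mm (53 mm) |

- **Guard and rockers:** In the last pictures the guard lies level. In pictures taken after its press, the wide rocker sits tipped over, level with the narrow one, which did not change. The final close-ups did not show the wide rocker again.
- **Keys and bystanders:** All three keys look up. The mill jar and the bystanders I could see are where they started, judged by eye rather than measured. The squat jar was outside the final close-ups, but the arm never went near it.
- **Arm:** It was clear of everything, with about 1 N of force noise at the wrist.

No check failed. The one disagreement was in the side view, which put the rocker's far end about 3 mm nearer than my first estimate. I shifted the target to allow for that. The finger still pressed at about the first estimate, and the rocker went to its stop.

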